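Close the microscope lamp power unit

TASK

The microscope's lamp power unit stands open after a fuse change. Pick up its loose cover plate by the grip and put it back so that both corner pins come up through its two holes and it lies flush on the rim all round; then tip the drop latch at the end of the unit over, so that it falls and rests on the cover. Leave the orange tip box, the beaker and the bottle where they are.

Things in the scene. Friction and masses are not known exactly. Their poses are not given: they have to be found in the camera images.
- power_unit: Lamp power unit left or right of the robot's midline: heavy fixed pale box, open on top, 110 mm in its x, 170 mm in its y, rim 60 mm above the bench. Two upright steel pins (10 mm thick, top 6 mm tapered) rise 18 mm above the rim at x, y = (-42, +72) and (+42, -72) mm. Origin: centre of its underside, on the bench; z up, +y towards the end that carries the drop latch.
- seat (a point): Point over the middle of the power unit, 87 mm above the bench (27 mm above the rim), with the unit's axes: the centre of the cover's grip comes here when the cover is fully seated.
- cover_grip (a point): Centre of the loose cover's grip. Cover: aluminium plate 116 (x) x 176 (y) x 5 mm, 0.2 to 0.5 kg, flat on the bench; on its middle a black grip block 70 mm long in x, 14 thick in y, 44 high. This point is 22 mm above the plate's top, 27 above its underside. Two 14 mm through holes at x, y = (-42, +72) and (+42, -72) mm take the pins. Fits equally after half a turn. z up.
- latch (a joint): Drop latch: free-turning steel arm 78 x 28 x 8 mm, 0.13 kg, at the unit's +y end; hinge line parallel to the unit's x, at y = +101 mm, 69 mm above the bench. Rad: 0 = level, pointing inwards, lying on the seated cover; 1.57 = upright; 1.85 = leaning outwards on its stop (open). It falls by its weight to the side it leans to; with no cover under it, to -0.3.
- latch_tip (a point): Point on the latch arm's centreline, 75 mm from the hinge, near its free end, where a 6 mm thick lip stands 15 mm off the centreline: upwards when the latch is down, outwards (the unit's +y) when open. Its y axis points from tip to hinge, x parallel to the unit's x.
- tip_box: Bystander: orange pipette-tip box with white lid, 85 x 120 x 76 mm, loose; origin at the centre of its underside.
- beaker: Bystander: glass beaker 72 mm in diameter, 90 mm high, loose; origin at the centre of its underside.
- bottle: Bystander: clear bottle with blue cap, 68 mm in diameter, 160 mm high, loose; origin at the centre of its underside.
Not all that is in view belongs to the job. What is shaped like the power_unit but purple is not meant.

How it is judged:
By the outcome, as a careful person would: the job done as asked, in the order asked, and still so for the second after the job is handed in, with the robot touching nothing.
It also fails if it takes over 48 s, if anything falls off the work surface, if the arm or the gripper's body presses on something with over 40 N, if the wrist force passes 120 N, or if a joint passes its speed limit or range.

ROBOT

A 7-joint arm with a two-finger parallel gripper is mounted at the origin on the work surface. World frame = base frame: x ahead of the robot, y to its left, z up, the work surface at z = 0. Lengths are in mm, angles in rad, forces in N, time in s.
With the tool pointing down it reaches from about 400 to 875 mm from the base axis. Payload 4.4 kg.
Tool frame: the origin (TCP) lies on the centre line of the jaws, within the pads' length; the fingertips stand 11 mm ahead of it and the grasp point (between the pads) lies 8 mm behind it (ctrl.tips_ahead is the distance from the TCP to the fingertips, in mm); z points along the fingers, y is the line along which they close (so a half turn about z gives the same grasp; the last joint's range is limited). The gripper opens to 85 mm and grips with 20 to 120 N. Pads are 22 mm wide; open, the fingers measure 114 mm over their backs; the gripper's body (76 mm by 85 mm) begins 54 mm behind the grasp point. The pads swing forward as they close: fully open they stand 13 mm farther back than shut.
Start: joints at [1.168, 0.628, 0.038, 1.517, -0.027, 0.996, -0.02], TCP at [214.832, -613.486, 242.313] pointing down, gripper open.
Joint ranges: [-3.06, 3.06], [-0.37, 2.12], [-1.25, 1.32], [0.18, 2.47], [-1.1, 4.24], [0.23, 1.98], [-2.94, 2.94]. Speed limits (rad/s): [2.57, 2.57, 3.14, 3.14, 3.14, 3.14, 3.14].

INTERFACE

Orientations are given as [roll, pitch, yaw] about the fixed x, y, z axes, in that order (R = Rz(yaw) Ry(pitch) Rx(roll)).
In Python, from cell import ctrl, eyes, job gives the robot as it stands. The module is installed in compiled form; this text tells all that it offers.
- The arm moves only by the tool carry_out, never from a script. Its argument "moves" is a list of rows, each an object of numbers: "tx", "ty", "tz": the shift along the tool's x, y, z as a fraction of full scale; "twist": the turn about the tool's z as a fraction of full scale; "fingers": the opening, from 0 (shut) to 1 (fully open). In form: [{"tx": .., "ty": .., "tz": .., "twist": .., "fingers": ..}, ...]. A call has 1 to 12 rows; each row shifts and turns the commanded pose from where the row before left it, along the tool's axes as they then stand; what a row does not reach is not made up. Full scale, the value 1, is 0.3 m for a shift and pi rad for a turn. A row lasts 1/8 s, in which the tool goes at most 62.5 mm and 10.7 degrees, less where a joint would pass 70% of its speed; a pose out of reach is approached as far as the arm can. A call with a number of a shift or a turn outside -1 to 1 is refused whole. A call with a gripper value outside its range is refused whole. The fingers move at their own pace and stop on an object; the grip force is fixed at half the most. Time passes only in rows, so rows that do not move let the fingers close. It gives the time, the measured TCP pose, the force, the opening and the grip force at its end, in the units of the state.
- ctrl.read_state(): the state, without advancing time (a new reading comes with each control period).
- eyes.get_image(name): name is "side" or "top"; returns a dict with "color" (480x640x3 uint8, blue, green, red), "fovy" (degrees; the focal length in pixels is half the picture's height over the tangent of half this angle, whatever the lens; pixels are square), "cx", "cy" (the principal point, pixels), "k1" (the pictures are not rectified: a ray, as slopes to the right and down, at radius r is drawn at 1 + k1 r^2 times it, then the intrinsics apply), "world_from_camera" (4x4, takes a point from camera to world coordinates). Camera axes: x right, y up, looking along -z (the intrinsics and any distortion apply to the point x, -y, -z); pixel columns grow to the right and rows downward; lengths in mm; the calibration is good to about 2 mm. A picture is of the moment at which its call begins. There is no depth.
- job.finish_job(): hands the job in; it is judged then, once.
The state is a dict: "clock": time; "qpos": joint angles; "qd": joint speeds; "tau": joint torques, N m; "eef_pos": TCP position; "tool_rot": TCP orientation; "force": force on the tool from outside, world axes, zero at the start; "torque": the same for the moment, N m; "width": finger opening in mm; "gripper_force": force on a finger pad.
Only numpy, scipy, OpenCV 4.12 (cv2) and the standard library are available. Lean on these libraries where they do the work, as an engineer would, in place of code of your own. Each camera call takes 0.05 s, during which the arm holds its last target. There are 200 camera calls.

## Working session

There is one attempt and no reset: what is moved stays moved. The work goes in short steps, Python scripts to look and compute and a tool call to move; the robot and the scene stay as the last step left them, time stands still between calls to the robot, and variables do not carry over. Pictures are saved under pics/ and viewed, at most 10 in all, crops included, and the job is handed in when it is done.

Besides the shell and the picture viewer there is one more tool, called after "Request:" as a command line: name --argument value ..., lists and objects as JSON in quotes. carry_out: Moves the arm, as the interface text tells. Its arguments: {"type":"object","properties":{"moves":{"type":"array","items":{"type":"object","properties":{"tx":{"type":"number","minimum":-1,"maximum":1},"ty":{"type":"number","minimum":-1,"maximum":1},"tz":{"type":"number","minimum":-1,"maximum":1},"twist":{"type":"number","minimum":-1,"maximum":1},"fingers":{"type":"number"}}}}},"required":["moves"]}

```bash
mkdir -p pics; cat > h.py <<'E'
import numpy as np, cv2
from cell import ctrl, eyes, job
def grab(n,f=None):
    d=eyes.get_image(n)
    if f: cv2.imwrite('pics/'+f,d['color'])
    return d
def K(d):
    f=240/np.tan(np.radians(d['fovy'])/2)
    return np.array([[f,0,d['cx']],[0,f,d['cy']],[0,0,1.]]),np.array([d['k1'],0,0,0.])
def ray(d,uv):
    k,D=K(d); p=cv2.undistortPoints(np.array(uv,float).reshape(-1,1,2),k,D).reshape(-1,2)
    T=d['world_from_camera']; v=np.c_[p[:,0],-p[:,1],-np.ones(len(p))]@T[:3,:3].T
    return T[:3,3],v
def plane(d,uv,z):
    o,v=ray(d,uv); return o+v*((z-o[2])/v[:,2])[:,None]
def proj(d,P):
    k,D=K(d);T=np.linalg.inv(d['world_from_camera']);c=np.atleast_2d(P)@T[:3,:3].T+T[:3,3]
    c=c*[1,-1,-1]; return cv2.projectPoints(c,np.zeros(3),np.zeros(3),k,D)[0].reshape(-1,2)
E
python3 - <<'E'
from h import *
for n in('top','side'):
    d=grab(n,n+'0.png');print(n,d['fovy'],d['k1'],d['cx'],d['cy'],np.round(d['world_from_camera'],3).tolist())
s=ctrl.read_state();print(s['clock'],s['eef_pos'],s['tool_rot'],s['width'],s['force'])
E
```

```text
top 53.814552931204574 -0.10045696437020547 320.36448900543087 237.4454097579821 [[0.019, 0.998, -0.059, 455.892], [-1.0, 0.02, 0.017, 8.219], [0.018, 0.059, 0.998, 1200.168], [0.0, 0.0, 0.0, 1.0]]
side 43.57689152600342 -0.12658630105850344 328.2067280451138 244.60364560366864 [[-0.83, 0.367, -0.421, -80.061], [-0.558, -0.534, 0.635, 915.907], [0.008, 0.762, 0.647, 1022.922], [0.0, 0.0, 0.0, 1.0]]
0.1 [ 214.65991177 -612.96270685  241.46835127] [-3.13988366e+00 -1.58004335e-06  3.36771468e-01] 85.41497324181286 [ 0.06891438 -0.03362169 -0.34420711]
```

View pics/top0.png

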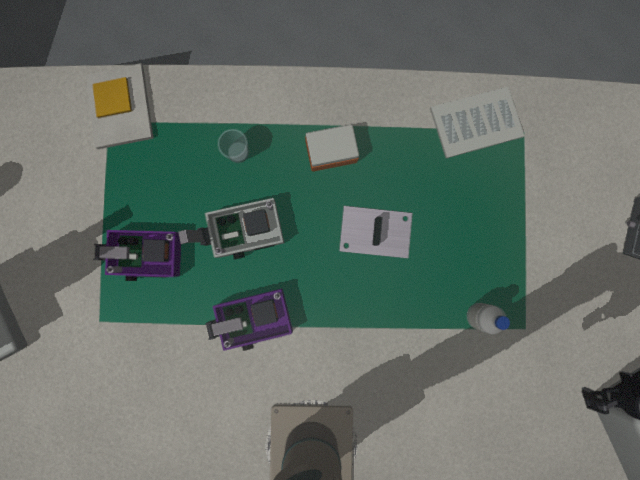

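View pics/side0.png

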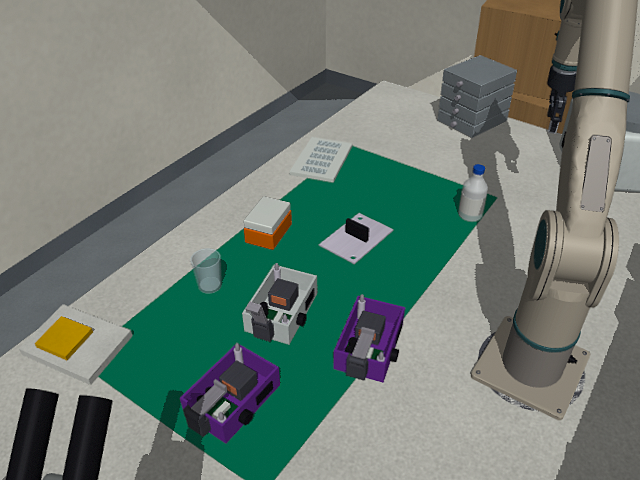

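The pale unit is at top (244,228), with its open latch at (193,237) and its pins near (268,208) and (216,251). The look-alikes are the purple units at (143,254) and (252,320), so I choose the pale one. The cover is at (376,232), grip (378,231), holes (405,218) and (346,246). It could be mistaken for the keyboard-like sheet at (478,122), the white lid at (332,145) or the pad at (125,105), but only this plate has a black grip. Next I measure and take a close crop.

```bash
cat > m.py <<'E'
from h import *
def rect(d,m,z):
    c=max(cv2.findContours(m,0,cv2.CHAIN_APPROX_NONE)[0],key=cv2.contourArea).reshape(-1,2)
    w=plane(d,c,z)[:,:2].astype(np.float32); return cv2.minAreaRect(w)
def box(img,x0,x1,y0,y1,lo,hi):
    m=np.zeros(img.shape[:2],np.uint8); h=cv2.inRange(img,np.array(lo),np.array(hi)); m[y0:y1,x0:x1]=h[y0:y1,x0:x1]; return m
E
python3 - <<'E'
from m import *
d=grab('top');im=d['color'];hsv=cv2.cvtColor(im,cv2.COLOR_BGR2HSV)
m=box(hsv,330,425,195,268,(0,0,120),(180,70,255));print('cover',rect(d,m,5))
m=box(hsv,203,290,192,262,(0,0,110),(180,70,255));print('unit',rect(d,m,60))
print('holes',plane(d,[(405,218),(346,246)],5).round(1).tolist(),'pins',plane(d,[(268,208),(216,251)],78).round(1).tolist())
a=cv2.resize(im[190:275,170:300],None,fx=6,fy=6,interpolation=2)[:,:780]
b=cv2.resize(im[195:270,330:425],None,fx=4,fy=4,interpolation=2)
cv2.imwrite('pics/c1.png',cv2.resize(im[185:275,170:420],None,fx=3.2,fy=3.2,interpolation=2))
E
```

```text
cover ((544.1731567382812, -152.32839965820312), (175.74012756347656, 115.86402893066406), 85.24466705322266)
unit ((539.4410400390625, 174.79759216308594), (100.47541046142578, 170.44442749023438), 13.907198905944824)
holes [[580.6, -227.4, 5.0], [506.1, -77.4, 5.0]] pins [[589.9, 115.4, 78.0], [484.9, 236.5, 78.0]]
```

View pics/c1.png

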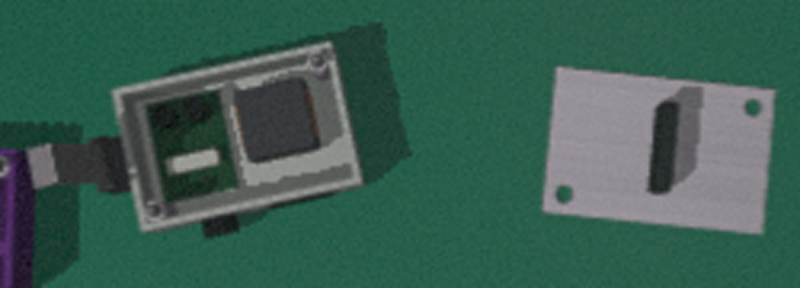

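The close crop shows the pale unit with its pins at about (270.6,203.8) and (218.4,249.7), and the grey latch leaning outward on the left. The cover's black grip and two holes match the description. I'll refine the unit with an enlarged top and side pair.

```bash
python3 - <<'E'
from m import *
d=grab('top');s=grab('side')
print(plane(d,[(205,213.1),(273.1,198.4),(282.8,242.5),(214.4,257.2)],60).round(1).tolist())
print('pins',plane(d,[(270.6,203.8),(218.4,249.7)],78).round(1).tolist(),plane(d,[(270.6,203.8),(218.4,249.7)],60).round(1).tolist())
a=cv2.resize(d['color'][190:270,175:295],None,fx=6.6,fy=6.6,interpolation=2)
b=cv2.resize(s['color'][255:350,235:330],None,fx=6,fy=6,interpolation=2)
cv2.imwrite('pics/a.png',a);cv2.imwrite('pics/b.png',b)
E
```

```text
[[576.7, 270.0, 60.0], [615.8, 105.4, 60.0], [509.2, 79.2, 60.0], [470.3, 243.5, 60.0]]
pins [[600.2, 109.4, 78.0], [488.1, 230.8, 78.0]] [[602.5, 111.1, 60.0], [488.6, 234.4, 60.0]]
```

View pics/a.png

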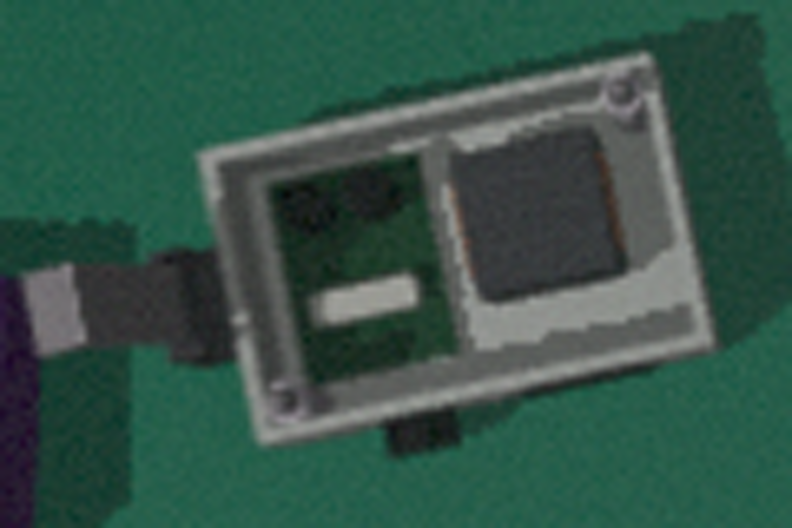

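View pics/b.png

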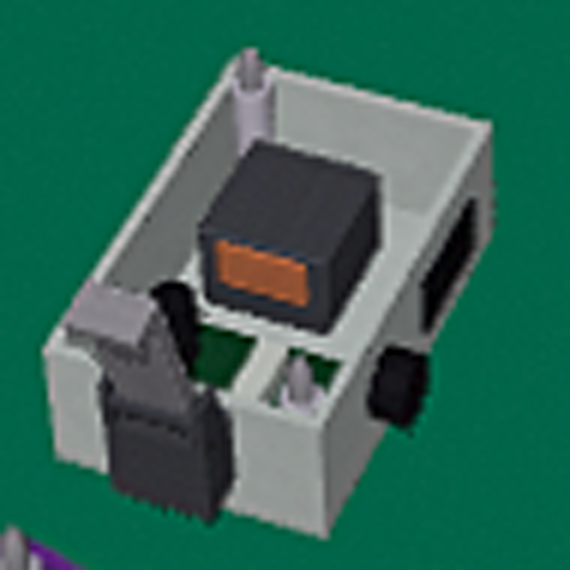

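The top crop shows rim corners at (205.3,213.0), (273.5,198.3), (283.3,242.3), (214.4,257.1), with pins at (268.9,203.9) and (218.2,250.3). The side crop shows pin tips at (276.7,263.7) and (285,314.2), rim corners at (317,275.8), (289.2,324.7) and (242.5,313.3), and the latch leaning outward. I'll cross-check the model in both views.

```bash
python3 - <<'E'
from m import *
from scipy.spatial.transform import Rotation as Ro
d=grab('top');s=grab('side')
def W(c,yaw,P): return np.array(P,float)@Ro.from_euler('z',yaw,degrees=True).as_matrix().T+[*c,0]
T=lambda: None
U=((543,174.5),13.35)
def tri(a,b):
    o1,v1=ray(d,[a]);o2,v2=ray(s,[b]);v1=v1[0];v2=v2[0]
    A=np.c_[v1,-v2];x=np.linalg.lstsq(A,o2-o1,rcond=None)[0];p,q=o1+x[0]*v1,o2+x[1]*v2
    return ((p+q)/2).round(1),round(float(np.linalg.norm(p-q)),1)
for n,a,b in [('pinFar',(268.9,203.9),(276.7,263.7)),('pinNear',(218.2,250.3),(285,314.2)),('c+-',(283.3,242.3),(317,275.8)),('c-+',(214.4,257.1),(289.2,324.7)),('c++',(205.3,213),(242.5,313.3))]: print(n,tri(a,b))
P=W(*U,[(42,-72,78),(-42,72,78),(-55,-85,60),(-55,85,60),(55,85,60),(0,0,87)])
print(P.round(1).tolist());print(proj(d,P).round(1).tolist());print(proj(s,P).round(1).tolist())
# cover from side view
hsv=cv2.cvtColor(s['color'],cv2.COLOR_BGR2HSV)
m=box(hsv,312,400,205,268,(0,0,120),(180,60,255));r=rect(s,m,5);print('cover side',r)
C=((544.2,-152.3),-4.76)
print('grip top corners proj',proj(s,W(*C,[(35,0,49),(-35,0,49)])).round(1).tolist(),proj(d,W(*C,[(35,0,49),(-35,0,49)])).round(1).tolist())
mb=box(cv2.cvtColor(d['color'],cv2.COLOR_BGR2HSV),360,395,205,255,(0,0,0),(180,255,60));print('grip top mask',rect(d,mb,49))
print(ctrl.read_state()['qpos'])
E
```

```text
pinFar (array([599. , 113. ,  75.4]), 2.8)
pinNear (array([485.5, 231. ,  75.3]), 2.8)
c+- (array([508.5,  77.4,  56.9]), 2.9)
c-+ (array([468.3, 241.6,  62.5]), 5.1)
c++ (array([575.6, 268.8,  57. ]), 4.1)
[[600.5, 114.1, 78.0], [485.5, 234.9, 78.0], [509.1, 79.1, 60.0], [469.9, 244.5, 60.0], [576.9, 269.9, 60.0], [543.0, 174.5, 87.0]]
[[268.6, 203.6], [216.7, 250.7], [282.8, 242.5], [214.0, 257.4], [205.0, 213.0], [242.1, 226.8]]
[[275.2, 262.8], [283.2, 314.3], [315.8, 275.1], [286.7, 325.9], [240.7, 312.2], [278.8, 284.5]]
cover side ((539.21044921875, -152.35816955566406), (180.11618041992188, 118.42768859863281), 85.1772689819336)
grip top corners proj [[344.7, 217.8], [366.1, 228.3]] [[379.4, 216.2], [376.7, 244.5]]
grip top mask ((543.788818359375, -149.7769317626953), (15.919251441955566, 68.14704132080078), 84.92378234863281)
[ 1.1682088   0.62864124  0.03851714  1.51759108 -0.02704559  0.99629941
 -0.01999452]
```

Request:
carry_out --moves '[{"tx": 0.128,"ty": -0.09,"fingers": 1},{"tx": 0.128,"ty": -0.09,"fingers": 1},{"tx": 0.128,"ty": -0.09,"fingers": 1},{"tx": 0.128,"ty": -0.09,"fingers": 1},{"tx": 0.128,"ty": -0.09,"fingers": 1},{"tx": 0.128,"ty": -0.09,"fingers": 1},{"tx": 0.128,"ty": -0.09,"fingers": 1},{"tx": 0.128,"ty": -0.09,"fingers": 1},{"tx": 0.128,"ty": -0.09,"fingers": 1},{"tx": 0.128,"ty": -0.09,"fingers": 1},{"tx": 0.128,"ty": -0.09,"fingers": 1},{"tx": 0.128,"ty": -0.09,"fingers": 1}]'

```text
validation failed for argument at $.mo...
```

Request:
carry_out --moves '[{"twist": 0.045,"fingers": 1},{"twist": 0.045,"fingers": 1},{"twist": 0.044,"fingers": 1},{"tz": 0.15,"fingers": 1},{"tz": 0.15,"fingers": 1},{"fingers": 1}]'

```text
validation failed for argument at $.mo...
```

```bash
cat > st.py <<'E'
from h import *
def go(x,y,z,yaw,q=True):
    s=ctrl.read_state();p=np.array(s['eef_pos']);r=s['tool_rot'];c,n=np.cos(r[2]),np.sin(r[2])
    dx,dy=x-p[0],y-p[1]
    print('t',round(s['clock'],2),'pos',p.round(1),'rot',np.round(r,4),'w',round(s['width'],1),'gf',round(s['gripper_force'],1),'F',np.round(s['force'],1))
    print('tx %.4f ty %.4f tz %.4f twist %.4f'%((dx*c+dy*n)/300,(dx*n-dy*c)/300,(p[2]-z)/300,(r[2]-yaw)/np.pi), 'tips',ctrl.tips_ahead)
E
python3 -c "
from st import *
go(544,-151.5,24,-.0835)"
```

```text
t 0.35 pos [ 214.8 -613.4  242.1] rot [-3.1412 -0.      0.3367] w 85.4 gf 0.0 F [ 0.4 -0.6 -0.6]
tx 1.5444 ty -1.0905 tz 0.7270 twist 0.1338 tips 11.0
```

The call was refused, probably because every field is needed in each row. I'll try again with full rows.

Request:
carry_out --moves '[{"tx": 0.128,"ty": -0.09,"tz": 0,"twist": 0,"fingers": 1},{"tx": 0.128,"ty": -0.09,"tz": 0,"twist": 0,"fingers": 1},{"tx": 0.128,"ty": -0.09,"tz": 0,"twist": 0,"fingers": 1},{"tx": 0.128,"ty": -0.09,"tz": 0,"twist": 0,"fingers": 1},{"tx": 0.128,"ty": -0.09,"tz": 0,"twist": 0,"fingers": 1},{"tx": 0.128,"ty": -0.09,"tz": 0,"twist": 0,"fingers": 1},{"tx": 0.128,"ty": -0.09,"tz": 0,"twist": 0,"fingers": 1},{"tx": 0.128,"ty": -0.09,"tz": 0,"twist": 0,"fingers": 1},{"tx": 0.128,"ty": -0.09,"tz": 0,"twist": 0,"fingers": 1},{"tx": 0.128,"ty": -0.09,"tz": 0,"twist": 0,"fingers": 1},{"tx": 0.128,"ty": -0.09,"tz": 0,"twist": 0,"fingers": 1},{"tx": 0.128,"ty": -0.09,"tz": 0,"twist": 0,"fingers": 1}]'

```text
clock: 1.85
eef_pos: [543.5, -154.2, 242.5]
tool_rot: [3.141, -0.0, 0.337]
force: [0.3, 0.0, 0.4]
width: 85.0
gripper_force: 0.0
```

Request:
carry_out --moves '[{"tx": 0,"ty": 0,"tz": 0,"twist": 0.045,"fingers": 1},{"tx": 0,"ty": 0,"tz": 0,"twist": 0.045,"fingers": 1},{"tx": 0,"ty": 0,"tz": 0,"twist": 0.044,"fingers": 1},{"tx": 0,"ty": 0,"tz": 0.15,"twist": 0,"fingers": 1},{"tx": 0,"ty": 0,"tz": 0.15,"twist": 0,"fingers": 1},{"tx": 0,"ty": 0,"tz": 0,"twist": 0,"fingers": 1}]'

```text
clock: 2.6
eef_pos: [540.3, -154.7, 149.7]
tool_rot: [-3.14, 0.007, -0.084]
force: [-0.0, 0.0, 1.1]
width: 85.7
gripper_force: 0.0
```

```bash
python3 -c "
from st import *
go(544,-151.5,24,-.0835)"
```

```text
t 2.6 pos [ 540.3 -154.7  149.7] rot [-3.1404  0.0069 -0.0841] w 85.7 gf 0.0 F [-0.   0.   1.1]
tx 0.0115 ty -0.0115 tz 0.4190 twist -0.0002 tips 11.0
```

Request:
carry_out --moves '[{"tx": 0.012,"ty": -0.011,"tz": 0,"twist": 0,"fingers": 1},{"tx": 0,"ty": 0,"tz": 0.1,"twist": 0,"fingers": 1},{"tx": 0,"ty": 0,"tz": 0.1,"twist": 0,"fingers": 1},{"tx": 0,"ty": 0,"tz": 0.05,"twist": 0,"fingers": 1},{"tx": 0,"ty": 0,"tz": 0,"twist": 0,"fingers": 1},{"tx": 0,"ty": 0,"tz": 0,"twist": 0,"fingers": 1}]'

```text
clock: 3.35
eef_pos: [547.7, -152.7, 78.7]
tool_rot: [3.141, -0.003, -0.084]
force: [-0.3, -0.3, -0.8]
width: 84.9
gripper_force: 0.0
```

```bash
python3 -c "
from st import *
grab('side','g1.png')
go(544,-151.5,24,-.0835)"
```

```text
t 3.4 pos [ 547.7 -152.7   78.7] rot [ 3.1412e+00 -2.6000e-03 -8.4200e-02] w 84.9 gf 0.0 F [0.  0.9 0. ]
tx -0.0125 ty -0.0030 tz 0.1824 twist -0.0002 tips 11.0
```

View pics/g1.png

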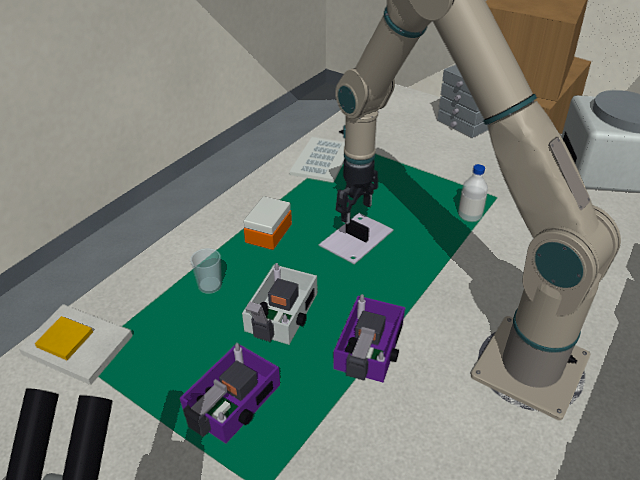

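The gripper stands just above the black grip near (357,228), with a finger on each side. Now I descend and grip.

Request:
carry_out --moves '[{"tx": -0.012,"ty": -0.003,"tz": 0.06,"twist": 0,"fingers": 1},{"tx": 0,"ty": 0,"tz": 0.06,"twist": 0,"fingers": 1},{"tx": 0,"ty": 0,"tz": 0.06,"twist": 0,"fingers": 1},{"tx": 0,"ty": 0,"tz": 0,"twist": 0,"fingers": 1},{"tx": 0,"ty": 0,"tz": 0,"twist": 0,"fingers": 1},{"tx": 0,"ty": 0,"tz": 0,"twist": 0,"fingers": 1}]'

```text
clock: 4.15
eef_pos: [543.5, -151.4, 23.9]
tool_rot: [3.141, -0.001, -0.084]
force: [0.4, 0.6, -0.1]
width: 85.7
gripper_force: 0.0
```

Request:
carry_out --moves '[{"tx": 0,"ty": 0,"tz": 0,"twist": 0,"fingers": 0},{"tx": 0,"ty": 0,"tz": 0,"twist": 0,"fingers": 0},{"tx": 0,"ty": 0,"tz": 0,"twist": 0,"fingers": 0},{"tx": 0,"ty": 0,"tz": 0,"twist": 0,"fingers": 0},{"tx": 0,"ty": 0,"tz": 0,"twist": 0,"fingers": 0},{"tx": 0,"ty": 0,"tz": 0,"twist": 0,"fingers": 0},{"tx": 0,"ty": 0,"tz": 0,"twist": 0,"fingers": 0},{"tx": 0,"ty": 0,"tz": 0,"twist": 0,"fingers": 0}]'

```text
clock: 5.15
eef_pos: [543.2, -151.6, 23.6]
tool_rot: [3.141, -0.001, -0.084]
force: [-0.1, -1.7, 5.4]
width: 13.3
gripper_force: 59.8
```

```bash
python3 -c "
from st import *
go(543,174.5,170,.233)"
```

```text
t 5.15 pos [ 543.2 -151.6   23.6] rot [ 3.1412e+00 -6.0000e-04 -8.4400e-02] w 13.3 gf 59.8 F [-0.1 -1.7  5.4]
tx -0.0924 ty -1.0830 tz -0.4881 twist -0.1010 tips 11.0
```

Request:
carry_out --moves '[{"tx": 0,"ty": 0,"tz": -0.04,"twist": 0,"fingers": 0},{"tx": 0,"ty": 0,"tz": -0.09,"twist": 0,"fingers": 0},{"tx": 0,"ty": 0,"tz": -0.12,"twist": 0,"fingers": 0},{"tx": 0,"ty": 0,"tz": -0.12,"twist": 0,"fingers": 0},{"tx": 0,"ty": 0,"tz": -0.09,"twist": 0,"fingers": 0},{"tx": 0,"ty": 0,"tz": -0.03,"twist": 0,"fingers": 0},{"tx": 0,"ty": 0,"tz": 0,"twist": 0,"fingers": 0},{"tx": 0,"ty": 0,"tz": 0,"twist": 0,"fingers": 0}]'

```text
clock: 6.15
eef_pos: [542.0, -150.8, 169.0]
tool_rot: [-3.141, 0.003, -0.084]
force: [0.1, 0.1, -4.2]
width: 13.3
gripper_force: 58.8
```

Request:
carry_out --moves '[{"tx": -0.008,"ty": -0.05,"tz": 0,"twist": 0,"fingers": 0},{"tx": -0.008,"ty": -0.1,"tz": 0,"twist": 0,"fingers": 0},{"tx": -0.008,"ty": -0.1,"tz": 0,"twist": 0,"fingers": 0},{"tx": -0.008,"ty": -0.1,"tz": 0,"twist": 0,"fingers": 0},{"tx": -0.008,"ty": -0.1,"tz": 0,"twist": 0,"fingers": 0},{"tx": -0.008,"ty": -0.1,"tz": 0,"twist": 0,"fingers": 0},{"tx": -0.008,"ty": -0.1,"tz": 0,"twist": 0,"fingers": 0},{"tx": -0.008,"ty": -0.1,"tz": 0,"twist": 0,"fingers": 0},{"tx": -0.008,"ty": -0.1,"tz": 0,"twist": 0,"fingers": 0},{"tx": -0.008,"ty": -0.1,"tz": 0,"twist": 0,"fingers": 0},{"tx": -0.008,"ty": -0.09,"tz": 0,"twist": 0,"fingers": 0},{"tx": -0.004,"ty": -0.04,"tz": 0,"twist": 0,"fingers": 0}]'

```text
clock: 7.65
eef_pos: [541.4, 177.0, 169.5]
tool_rot: [-3.141, 0.002, -0.081]
force: [-0.1, -0.6, -4.0]
width: 13.5
gripper_force: 58.9
```

Request:
carry_out --moves '[{"tx": 0,"ty": 0,"tz": 0,"twist": -0.025,"fingers": 0},{"tx": 0,"ty": 0,"tz": 0,"twist": -0.025,"fingers": 0},{"tx": 0,"ty": 0,"tz": 0,"twist": -0.025,"fingers": 0},{"tx": 0,"ty": 0,"tz": 0,"twist": -0.026,"fingers": 0},{"tx": 0,"ty": 0,"tz": 0,"twist": 0,"fingers": 0},{"tx": 0,"ty": 0,"tz": 0,"twist": 0,"fingers": 0}]'

```text
clock: 8.4
eef_pos: [542.5, 173.6, 170.1]
tool_rot: [3.141, 0.001, 0.231]
force: [-0.6, 0.0, -4.7]
width: 13.5
gripper_force: 58.9
```

```bash
python3 -c "
from st import *
go(542,174.3,120,.233)"
```

```text
t 8.4 pos [542.5 173.6 170.1] rot [3.1413e+00 6.0000e-04 2.3130e-01] w 13.5 gf 58.9 F [-0.6  0.  -4.7]
tx -0.0012 ty -0.0027 tz 0.1670 twist -0.0005 tips 11.0
```

Request:
carry_out --moves '[{"tx": -0.001,"ty": -0.002,"tz": 0.05,"twist": 0,"fingers": 0},{"tx": 0,"ty": 0,"tz": 0.07,"twist": 0,"fingers": 0},{"tx": 0,"ty": 0,"tz": 0.06,"twist": 0,"fingers": 0},{"tx": 0,"ty": 0,"tz": 0.02,"twist": 0,"fingers": 0},{"tx": 0,"ty": 0,"tz": 0,"twist": 0,"fingers": 0},{"tx": 0,"ty": 0,"tz": 0,"twist": 0,"fingers": 0}]'

```text
clock: 9.15
eef_pos: [542.9, 174.6, 110.8]
tool_rot: [-3.142, -0.001, 0.233]
force: [0.4, 0.3, -3.0]
width: 13.2
gripper_force: 58.8
```

```bash
python3 -c "
from st import *
d=grab('top');s=grab('side')
a=cv2.resize(d['color'][180:270,170:300],None,fx=4.5,fy=4.5,interpolation=2)
b=cv2.resize(s['color'][225:345,225:345],None,fx=4.9,fy=4.9,interpolation=2)
cv2.imwrite('pics/e_top.png',a);cv2.imwrite('pics/e_side.png',b)
go(542,174.3,108,.233)"
```

```text
t 9.25 pos [542.9 174.6 111. ] rot [-3.1415e+00 -1.4000e-03  2.3300e-01] w 13.5 gf 58.8 F [-0.6  0.8 -4. ]
tx -0.0030 ty 0.0003 tz 0.0099 twist 0.0000 tips 11.0
```

View pics/e_side.png

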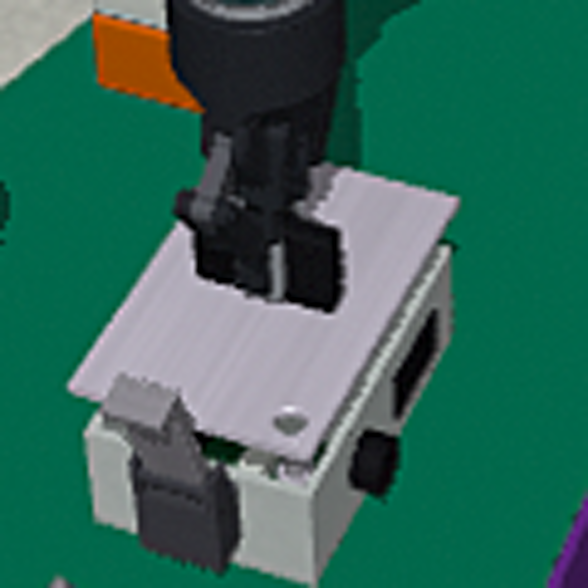

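The side crop shows the cover hanging level over the unit, with its corners at (238.7,304.2), (287.2,318.9), (318.9,265.8) and its near hole at (284.2,310.7). The latch still leans outward. I'll compare cover and unit within each camera.

```bash
python3 - <<'E'
from m import *
d=grab('top');s=grab('side');zt=ctrl.read_state()['eef_pos'][2]-23.6+5
print(zt)
f=lambda c,p,z:plane(c,p,z)[:,:2]
cs=f(s,[(238.7,304.2),(287.2,318.9),(318.9,265.8)],zt);us=f(s,[(242.5,313.3),(289.2,324.7),(317,275.8)],60)
print('side cover',cs.round(1).tolist(),'unit',us.round(1).tolist())
print('side mid (diag)',((cs[0]+cs[2])/2).round(1),((us[0]+us[2])/2).round(1))
print('side hole',f(s,[(284.2,310.7)],zt).round(1),'pin',f(s,[(285,314.2)],78).round(1))
hsv=cv2.cvtColor(d['color'],cv2.COLOR_BGR2HSV)
m=box(hsv,203,300,185,270,(110,0,100),(180,70,255))
cv2.imwrite('pics/e_mask.png',m)
print('top cover',rect(d,m,zt))
hsv=cv2.cvtColor(s['color'],cv2.COLOR_BGR2HSV)
E
```

```text
92.28624144151448
side cover [[573.7, 275.9], [462.2, 250.8], [501.2, 77.5]] unit [[571.5, 270.1], [467.4, 238.8], [505.4, 79.4]]
side mid (diag) [537.4 176.7] [538.4 174.8]
side hole [[481.6 235.5]] pin [[482.6 232.3]]
top cover ((550.9801635742188, 144.6634979248047), (116.17778778076172, 112.3819808959961), 13.284074783325195)
```

View pics/e_top.png

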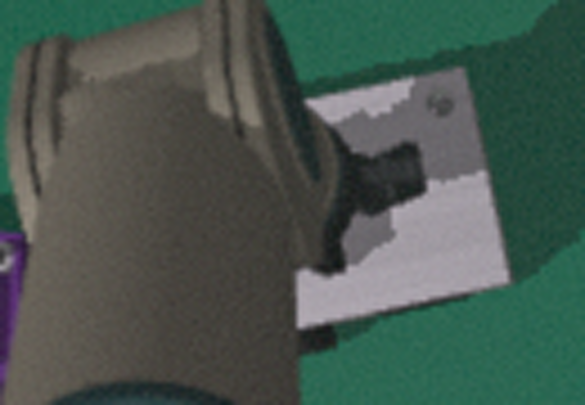

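In the top crop the far hole is at (267.8,203.1), and the cover's right corners are at (273.8,195.1) and (283.6,242.7). The pin is visible through the hole.

```bash
python3 - <<'E'
from m import *
d=grab('top')
c=plane(d,[(273.8,195.1),(283.6,242.7)],92.3)[:,:2];h=plane(d,[(267.8,203.1)],91)[0,:2]
print('cover end',c.round(1).tolist(),np.degrees(np.arctan2(*(c[0]-c[1])[::-1])),'hole',h.round(1))
t=np.radians(13.35);R=np.array([[np.cos(t),-np.sin(t)],[np.sin(t),np.cos(t)]])
print('centre from end',(c.mean(0)+R@[0,88]).round(1),'from hole',(h-R@[42,-72]).round(1))
p=plane(d,[(268.9,203.9),(218.2,250.3)],78)[:,:2];print('unit from pins',p.mean(0).round(1),p.round(1).tolist())
E
```

```text
cover end [[619.1, 101.2], [507.2, 75.3]] 13.012460039005814 hole [600.  114.9]
centre from end [542.9 173.9] from hole [542.5 175.3]
unit from pins [543.2 172.4] [[599.8, 113.5], [486.6, 231.2]]
```

Request:
carry_out --moves '[{"tx": 0,"ty": 0.004,"tz": 0.01,"twist": 0,"fingers": 0},{"tx": 0,"ty": 0,"tz": 0.015,"twist": 0,"fingers": 0},{"tx": 0,"ty": 0,"tz": 0.015,"twist": 0,"fingers": 0},{"tx": 0,"ty": 0,"tz": 0.01,"twist": 0,"fingers": 0},{"tx": 0,"ty": 0,"tz": 0,"twist": 0,"fingers": 0},{"tx": 0,"ty": 0,"tz": 0,"twist": 0,"fingers": 0}]'

```text
clock: 10.15
eef_pos: [542.7, 173.3, 95.4]
tool_rot: [-3.142, -0.0, 0.233]
force: [0.6, -0.2, -3.6]
width: 13.5
gripper_force: 58.8
```

```bash
python3 -c "
from st import *
s=ctrl.read_state();print(s['torque'])
go(543,173.5,84,.233)"
```

```text
[ 0.06375771  0.05621434 -0.03911773]
t 10.15 pos [542.7 173.3  95.4] rot [-3.1416e+00 -2.0000e-04  2.3310e-01] w 13.5 gf 58.8 F [ 0.6 -0.2 -3.6]
tx 0.0010 ty -0.0003 tz 0.0379 twist 0.0000 tips 11.0
```

No contact force with the pins already about 6 mm in. I'll continue down.

Request:
carry_out --moves '[{"tx": 0,"ty": 0,"tz": 0.012,"twist": 0,"fingers": 0},{"tx": 0,"ty": 0,"tz": 0.012,"twist": 0,"fingers": 0},{"tx": 0,"ty": 0,"tz": 0.008,"twist": 0,"fingers": 0},{"tx": 0,"ty": 0,"tz": 0.004,"twist": 0,"fingers": 0},{"tx": 0,"ty": 0,"tz": 0,"twist": 0,"fingers": 0},{"tx": 0,"ty": 0,"tz": 0,"twist": 0,"fingers": 0}]'

```text
clock: 10.9
eef_pos: [542.7, 173.3, 84.6]
tool_rot: [3.142, -0.0, 0.233]
force: [-0.2, 0.3, -3.7]
width: 13.2
gripper_force: 58.8
```

Request:
carry_out --moves '[{"tx": 0,"ty": 0,"tz": 0.003,"twist": 0,"fingers": 0},{"tx": 0,"ty": 0,"tz": 0.002,"twist": 0,"fingers": 0},{"tx": 0,"ty": 0,"tz": 0,"twist": 0,"fingers": 0},{"tx": 0,"ty": 0,"tz": 0,"twist": 0,"fingers": 0}]'

```text
clock: 11.4
eef_pos: [542.8, 173.3, 83.6]
tool_rot: [-3.142, -0.0, 0.233]
force: [-2.5, -1.1, 6.0]
width: 13.1
gripper_force: 60.0
```

Contact came at the predicted height, so the cover is seated. I'll release and raise.

Request:
carry_out --moves '[{"tx": 0,"ty": 0,"tz": 0,"twist": 0,"fingers": 1},{"tx": 0,"ty": 0,"tz": 0,"twist": 0,"fingers": 1},{"tx": 0,"ty": 0,"tz": 0,"twist": 0,"fingers": 1},{"tx": 0,"ty": 0,"tz": 0,"twist": 0,"fingers": 1},{"tx": 0,"ty": 0,"tz": 0,"twist": 0,"fingers": 1},{"tx": 0,"ty": 0,"tz": -0.05,"twist": 0,"fingers": 1},{"tx": 0,"ty": 0,"tz": -0.1,"twist": 0,"fingers": 1},{"tx": 0,"ty": 0,"tz": -0.1,"twist": 0,"fingers": 1},{"tx": 0,"ty": 0,"tz": -0.1,"twist": 0,"fingers": 1},{"tx": 0,"ty": 0,"tz": -0.1,"twist": 0,"fingers": 1},{"tx": 0,"ty": 0,"tz": 0,"twist": 0,"fingers": 0},{"tx": 0,"ty": 0,"tz": 0,"twist": 0,"fingers": 0}]'

```text
clock: 12.9
eef_pos: [542.2, 173.2, 218.1]
tool_rot: [-3.142, 0.0, 0.233]
force: [-1.1, 0.7, -0.6]
width: 51.6
gripper_force: 0.0
```

Request:
carry_out --moves '[{"tx": 0,"ty": -0.05,"tz": 0,"twist": 0,"fingers": 0},{"tx": 0,"ty": -0.1,"tz": 0,"twist": 0,"fingers": 0},{"tx": 0,"ty": -0.1,"tz": 0,"twist": 0,"fingers": 0},{"tx": 0,"ty": -0.1,"tz": 0,"twist": 0,"fingers": 0},{"tx": 0,"ty": -0.1,"tz": 0,"twist": 0,"fingers": 0},{"tx": 0,"ty": -0.1,"tz": 0,"twist": 0,"fingers": 0},{"tx": 0,"ty": -0.05,"tz": 0,"twist": 0,"fingers": 0},{"tx": 0,"ty": 0,"tz": 0,"twist": 0,"fingers": 0},{"tx": 0,"ty": 0,"tz": 0,"twist": 0,"fingers": 0}]'

```text
clock: 14.02
eef_pos: [501.5, 346.8, 217.8]
tool_rot: [3.14, 0.0, 0.232]
force: [0.9, -0.8, -0.2]
width: 0.2
gripper_force: 0.0
```

```bash
python3 -c "
from st import *
s=grab('side');d=grab('top')
b=cv2.resize(s['color'][195:345,205:345],None,fx=4,fy=4,interpolation=2)
cv2.imwrite('pics/f_side.png',b)
go(502.6,343.8,136,.233)
print(proj(s,[[502.6,343.8,125]]))
print('lip by top pixel',plane(d,[(183.3,236.7)],140))"
```

```text
t 14.12 pos [501.7 346.8 218. ] rot [3.1406 0.     0.2308] w -0.3 gf 0.0 F [-0.3 -0.  -0.2]
tx 0.0006 ty 0.0103 tz 0.2734 twist -0.0007 tips 11.0
[[242.38124987 327.62096194]]
lip by top pixel [[513.89471991 299.10978603 140.        ]]
```

View pics/f_side.png

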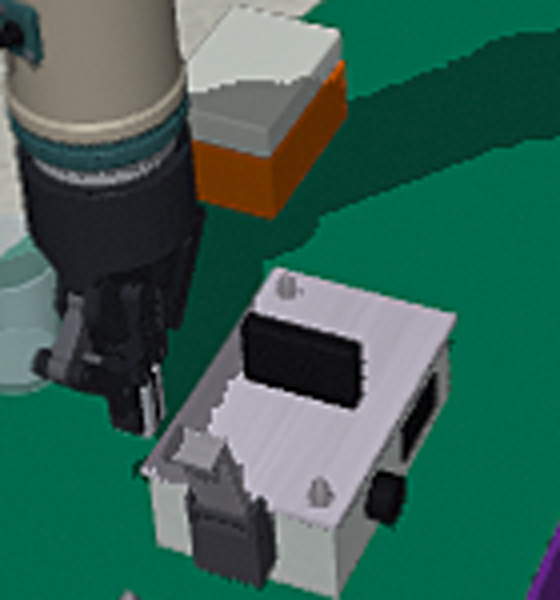

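The cover lies flush with both pins standing through it, at crop (288,287) and (320,490), and the grip is free. The latch still stands open, with the shut gripper outboard of it. Next I lower beside the latch.

Request:
carry_out --moves '[{"tx": 0,"ty": 0,"tz": 0.09,"twist": 0,"fingers": 0},{"tx": 0,"ty": 0,"tz": 0.1,"twist": 0,"fingers": 0},{"tx": 0,"ty": 0,"tz": 0.08,"twist": 0,"fingers": 0},{"tx": 0,"ty": 0,"tz": 0,"twist": 0,"fingers": 0},{"tx": 0,"ty": 0,"tz": 0,"twist": 0,"fingers": 0}]'

```text
clock: 14.75
eef_pos: [502.0, 348.2, 138.0]
tool_rot: [-3.141, -0.002, 0.232]
force: [-0.1, 1.0, 0.7]
width: 0.4
gripper_force: 0.0
```

Request:
carry_out --moves '[{"tx": 0,"ty": 0.03,"tz": 0,"twist": 0,"fingers": 0},{"tx": 0,"ty": 0.03,"tz": 0,"twist": 0,"fingers": 0},{"tx": 0,"ty": 0.02,"tz": 0,"twist": 0,"fingers": 0},{"tx": 0,"ty": 0.015,"tz": 0,"twist": 0,"fingers": 0},{"tx": 0,"ty": 0.015,"tz": 0,"twist": 0,"fingers": 0},{"tx": 0,"ty": 0.015,"tz": 0,"twist": 0,"fingers": 0},{"tx": 0,"ty": 0.015,"tz": 0,"twist": 0,"fingers": 0},{"tx": 0,"ty": 0.015,"tz": 0,"twist": 0,"fingers": 0},{"tx": 0,"ty": 0.015,"tz": 0,"twist": 0,"fingers": 0},{"tx": 0,"ty": 0.015,"tz": 0,"twist": 0,"fingers": 0}]'

```text
clock: 16.0
eef_pos: [513.9, 294.1, 137.0]
tool_rot: [3.142, 0.0, 0.233]
force: [0.3, 0.6, -0.4]
width: -0.1
gripper_force: 0.0
```

Request:
carry_out --moves '[{"tx": 0,"ty": 0.015,"tz": 0,"twist": 0,"fingers": 0},{"tx": 0,"ty": 0.015,"tz": 0,"twist": 0,"fingers": 0},{"tx": 0,"ty": 0.015,"tz": 0,"twist": 0,"fingers": 0},{"tx": 0,"ty": 0.015,"tz": 0,"twist": 0,"fingers": 0},{"tx": 0,"ty": 0,"tz": 0,"twist": 0,"fingers": 0}]'

```text
clock: 16.62
eef_pos: [518.2, 276.3, 137.0]
tool_rot: [3.141, -0.0, 0.232]
force: [-0.0, -0.7, -0.6]
width: 0.0
gripper_force: 0.0
```

Request:
carry_out --moves '[{"tx": 0,"ty": 0.015,"tz": 0,"twist": 0,"fingers": 0},{"tx": 0,"ty": 0.015,"tz": 0,"twist": 0,"fingers": 0},{"tx": 0,"ty": 0,"tz": 0,"twist": 0,"fingers": 0},{"tx": 0,"ty": -0.04,"tz": 0,"twist": 0,"fingers": 0},{"tx": 0,"ty": -0.1,"tz": 0,"twist": 0,"fingers": 0},{"tx": 0,"ty": -0.1,"tz": 0,"twist": 0,"fingers": 0},{"tx": 0,"ty": -0.05,"tz": 0,"twist": 0,"fingers": 0},{"tx": 0,"ty": 0,"tz": -0.1,"twist": 0,"fingers": 0},{"tx": 0,"ty": 0,"tz": -0.15,"twist": 0,"fingers": 0},{"tx": 0,"ty": 0,"tz": -0.05,"twist": 0,"fingers": 0},{"tx": 0,"ty": 0,"tz": 0,"twist": 0,"fingers": 0},{"tx": 0,"ty": 0,"tz": 0,"twist": 0,"fingers": 0}]'

```text
clock: 18.12
eef_pos: [499.2, 352.2, 225.6]
tool_rot: [3.14, 0.002, 0.233]
force: [-0.2, -0.5, -1.0]
width: 0.2
gripper_force: 0.0
```

```bash
python3 -c "
from st import *
s=grab('side')
cv2.imwrite('pics/z.png',cv2.resize(s['color'][150:350,180:380],None,fx=3,fy=3,interpolation=2))
go(0,0,0,0)"
```

```text
t 18.18 pos [499.2 352.1 225.4] rot [3.1403e+00 2.8000e-03 2.3300e-01] w 0.4 gf 0.0 F [-0.1  1.   0.3]
tx -1.8899 ty 0.7579 tz 0.7512 twist 0.0742 tips 11.0
```

View pics/z.png

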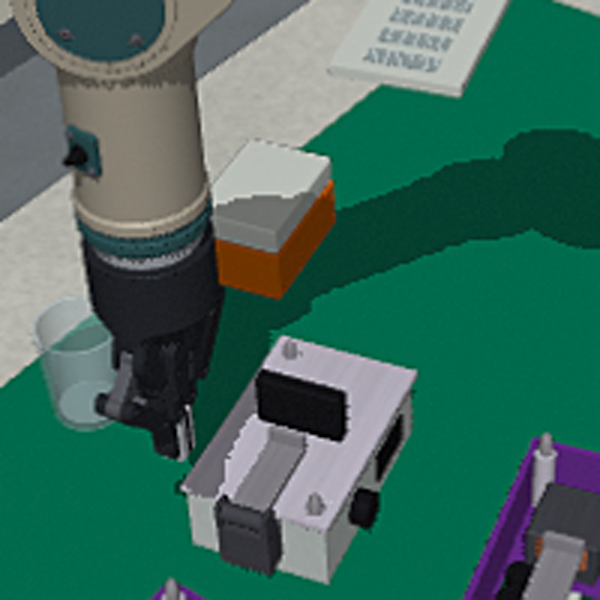

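The latch lies flat on the cover, at crop (270,465). The cover is flush with both pins through, the bystanders haven't moved, and the arm is clear.

```bash
python3 -c "
from cell import job
print(job.finish_job())"
```

```text
the job is handed in; nothing more can be done
None
```

The job is handed in at about 18 s: the cover is back flush on the rim with both pins through its holes, the drop latch rests on it, and the tip box, beaker and bottle were not moved.

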